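# Lap the foot of an optical cell and hold it in the light gauge

### The arm

A 6-joint arm with a two-finger parallel gripper is mounted at the origin on a cart in front of the work surface, level with it; the furniture and walls round the work are solid. World frame = base frame: x ahead of the robot, y to its left, z up, the work surface at z = 0. Lengths are in mm, angles in rad, forces in N, time in s.
With the tool pointing down it reaches from about 300 to 775 mm from the base axis. Payload 14.6 kg.
Tool frame: the origin (TCP) lies between the finger pads, 19 mm behind the fingertips; this is the grasp point; z points along the fingers, y is the direction in which the jaws open and shut (so a half turn about z gives the same grasp; the last joint's range is limited). The gripper opens to 94 mm and grips with 3 to 60 N. Pads are 16 mm wide; open, the fingers measure 119 mm over their backs; the gripper's body (75 mm by 177 mm) begins 78 mm behind the grasp point.
Start: joints at [1.251, 0.3, 1.521, -0, 1.321, -0.067], TCP at [137.562, 532.509, 224.246] pointing down, gripper open.
Joint ranges: [-3.03, 3.03], [-0.79, 2.21], [0.23, 2.52], [-1.04, 4.18], [0, 3.07], [-2.55, 2.55]. Speed limits (rad/s): [2.22, 2.22, 2.57, 3.14, 3.14, 3.14].

### API

Orientations are given as [roll, pitch, yaw] about the fixed x, y, z axes, in that order (R = Rz(yaw) Ry(pitch) Rx(roll)).
In Python, from cell import manip, eyes, finder gives the robot as it stands.
- The arm moves only by the tool drive_tool, never from a script. Its argument "rows" is a list of rows, each an object with "offset": the shift along the tool's x, y, z in mm, a list of three; "spin": the turn about the tool's z in degrees; "jaw": the finger opening in mm, from 0 to 94. In form: [{"offset": [dx, dy, dz], "spin": spin, "jaw": jaw}, ...]. A call has 1 to 20 rows; each row shifts and turns the commanded pose from where the row before left it, along the tool's axes as they then stand; what a row does not reach is not made up. A row lasts 1/10 s, in which the tool goes at most 50 mm and 8.59 degrees, less where a joint would pass 70% of its speed; a pose out of reach is approached as far as the arm can. A call is refused whole if a number of a shift passes 50 or a number of a turn 8.59, either way. A call with a gripper value outside its range is refused whole. The fingers move at their own pace and stop on an object; "force" is the grip in N (left out, the last holds). Time passes only in rows, so rows that do not move let the fingers close. It gives the time, the measured TCP pose, the force and the opening at its end, in the units of the state.
- manip.read_state(): the state, without advancing time (a new reading comes with each control period).
- eyes.camera(name): name is "scene" or "top"; returns a dict with "color" (480x640x3 uint8, blue, green, red), "depth" (480x640 float32, mm along the optical axis (not along the pixel's ray), 0 where there is no reading), "vfov" (degrees; the focal length in pixels is half the picture's height over the tangent of half this angle, whatever the lens; pixels are square), "cx", "cy" (the principal point, pixels), "rvec" (rotation vector, rad) and "tvec" (3), from world to camera coordinates, as OpenCV has them. Camera axes: x right, y down, z forward; pixel columns grow to the right and rows downward; lengths in mm; the calibration is good to about 2 mm. A picture is of the moment at which its call begins.
- manip.sign_off(): hands the job in, once; it reports no verdict.
Trained networks look in the newest picture that a camera, given by its name, has taken for a name from the list of things; names that differ only in an ending like _2 or _b are one class to them, and where a whole thing is asked for, a point or a joint stands for the part that bears it (a point fixed in the world has none). Each returns a list of dicts, best first, with "p" (0 to 1); they miss things now and then, are a little off and sometimes report something else, mostly with a low value. They report only what shows in the picture. A call takes as long as a camera call. They do not tell look-alikes from the thing itself.
- finder.find_in(camera, target): "uv" ([column, row] in pixels, amid what is visible of it).
The state is a dict: "clock": time; "joints": joint angles; "qd": joint speeds; "effort": joint torques, N m; "eef_pos": TCP position; "eef_rot": TCP orientation; "wrist_force": force on the tool from outside, world axes, zero at the start; "moment": the same for the moment, N m; "finger_gap": finger opening in mm.
Only numpy, scipy, OpenCV 4.12 (cv2) and the standard library are available. Lean on these libraries where they do the work, as an engineer would, in place of code of your own. Each camera call takes 0.05 s, during which the arm holds its last target. There are 200 camera calls.

### The job

Take the taller of the two optical cells out of the rack, gripping it only by its frosted, ribbed sides (never touch the clear windows), and draw its foot along the sprung lapping plate in one unbroken stroke, upright, from the open end to near the stop bar, with light steady pressure that keeps the plate sunk about half its travel. Then hold the cell upright and still in the gap of the light gauge, touching nothing there, with the beam passing squarely through the centres of both clear windows. Finish while still holding it there, and leave the other cell and the loose parts alone.

Things in the scene. Friction and masses are not known exactly. Their poses are not given: they have to be found in the camera images.
- cell: The taller optical cell, loose, 56 to 112 g: upright hollow block, 20 mm (x; 21 over the windows) by 30 mm (y) by 80 mm tall, standing in a rack pocket. The two faces across its y (30 mm apart) are frosted white with fine ribs: grip these, in the upper half. The faces across its x are the clear windows, 0.5 mm proud, 20 mm wide, 6 to 77 mm above the foot. Origin: centre of underside, z up.
- cell_windows: The two clear windows of the taller cell (fixed parts of it, one across -x and one across +x); same origin and axes as the cell. Fingers must not touch them.
- cell_foot (a point): Centre of the taller cell's foot (its underside, flat, 20 x 30 mm); axes of the cell.
- cell_window (a point): Centre of the clear windows (midway between the two), 41 mm above the foot: the light beam must pass through it; axes of the cell.
- short_cell: The other optical cell, same section and look but only 55 mm tall, in the other pocket. Leave it standing. Origin at the centre of its underside.
- rack: Black fixed block, 130 (x) x 62 (y) x 20 mm, with two pockets 35 mm either side of its centre along x, 15 mm deep (floor 5 mm above the table), 2 mm play round a cell; the cells' axes are parallel to the rack's. Which pocket holds which cell varies. Origin at the centre of its underside.
- lap_base: Grey fixed base of the lapping plate, open-topped, 180 (x) x 66 (y) mm, rim 24 mm high, with an aluminium stop bar across its +x end (50 mm high, inner face at x = +80 mm); its -x end is the open end. Origin at the centre of its underside.
- lap_top (a point): Centre of the lapping plate's top face, 36 mm above the table when not pressed; moves down with the plate. The plate is dark steel, flat, 152 (x) x 48 (y) mm; x points along the stroke, towards the stop bar, y across.
- lap_plate (a joint): How far the sprung plate is pressed down, m: 0 at rest (top), 0.010 at the bottom stop. Spring 0.8 N per mm with 0.6 N preload (about 4.6 N at half travel, 5 mm).
- gauge: Fixed light gauge: aluminium base 156 (x) x 60 (y) x 12 mm, and two grey posts 106 mm high, 44 mm wide, inner faces at x = +-40 mm, each with a black round lens barrel (24 mm diameter) reaching in to x = +-28 mm, so the gap between the lenses is 56 mm. Origin at the centre of its underside.
- beam (a point): Middle of the gap between the two lenses, 80 mm above the table; the light beam runs through it, level, along x (the gauge's x); the beam is 11 mm across.
- bulb: Loose small silver lamp bulb, 38 x 38 x 47 mm, a bystander. Origin under its centre.
- bracket: Loose sheet-metal angle bracket, 26 x 52 x 35 mm, a bystander. Origin under its centre.
- air_driver: Fixed dark-blue air screwdriver hanging above the black assembly fixture on the robot's right, an obstacle between the arm's start and the work: about 60 mm thick, from z = 0.24 to 0.72 m, leaning from x = 0.26 (bottom) to 0.43 m (top), at y = -0.23 to -0.16 m. Draw the arm in (TCP within 0.36 m of the base axis, 0.6 m up) to swing past behind it. Origin near its middle.
- plug: Loose black cable connector with coloured bands, 27 x 55 x 20 mm, a bystander. Origin under its centre.
Mind the look-alikes: they are no part of the job. Leave any red or yellow look-alike of the cell alone.

How it is judged:
By the outcome, as a careful person would: the job done as asked, in the order asked, and still so for the second after the job is handed in, while the arm keeps its last pose, push and grip.
It also fails if it takes over 61 s, if anything falls off the work surface, if the arm or the gripper's body presses on something with over 40 N, if the wrist force passes 120 N, or if a joint passes its speed limit or range.

## Working session

There is one attempt and no reset: what is moved stays moved. The work goes in short steps, Python scripts to look and compute and a tool call to move; the robot and the scene stay as the last step left them, time stands still between calls to the robot, and variables do not carry over. Pictures are saved under pics/ and viewed, about 8 in all and at most 12, crops included, and the job is handed in when it is done.

Besides the shell and the picture viewer there is one more tool, called after "Request:" in YAML: its name, and indented under it one key for each argument. drive_tool: Moves the arm, as the interface text tells. Its arguments: {"type":"object","properties":{"rows":{"type":"array","items":{"type":"object","properties":{"offset":{"type":"array","items":{"type":"number"}},"spin":{"type":"number"},"jaw":{"type":"number"}}}},"force":{"type":"number"}},"required":["rows"]}

```bash
mkdir -p pics; cat > h.py <<'E'
import numpy as np, cv2
from cell import manip, eyes, finder
def cam(n):
    c=eyes.camera(n); f=240/np.tan(np.radians(c["vfov"])/2)
    R=cv2.Rodrigues(np.array(c["rvec"],float))[0]; t=np.array(c["tvec"],float).ravel()
    c.update(f=f,R=R,t=t); return c
def cloud(c):
    d=c["depth"]; v,u=np.mgrid[0:480,0:640]
    P=np.stack([(u-c["cx"])/c["f"]*d,(v-c["cy"])/c["f"]*d,d],-1)
    W=(P-c["t"])@c["R"]; W[d<=0]=np.nan; return W
def proj(c,p):
    q=c["R"]@np.array(p,float)+c["t"]; return q[:2]/q[2]*c["f"]+[c["cx"],c["cy"]]
E
python3 - <<'E'
from h import *
print(manip.read_state())
for n in("scene","top"):
    c=cam(n); W=cloud(c); cv2.imwrite(f"pics/{n}1.png",c["color"]); np.savez(f"{n}1.npz",W=W,color=c["color"],depth=c["depth"])
    print(n,c["f"],"campos",-c["R"].T@c["t"])
    for t in("cell","short_cell","rack","lap_base","lap_top","gauge","beam","bulb","bracket","plug"):
        for r in finder.find_in(n,t)[:3]:
            u,v=map(int,r["uv"]); print(t,r["p"],u,v,np.round(W[v,u]))
E
```

```text
{'clock': 0.0, 'joints': array([ 1.25136050e+00,  3.00433319e-01,  1.52160712e+00, -2.75697975e-05,
        1.32072658e+00, -6.65907422e-02]), 'qd': array([-1.65029952e-03, -1.23634719e-04, -8.56328899e-05, -1.77820682e-03,
       -1.36570250e-03,  5.97221793e-04]), 'effort': array([-7.88272810e-04, -5.31800008e+01, -3.52737951e+01,  7.08070910e-02,
        2.44584319e-02, -7.28276336e-05]), 'eef_pos': array([137.51066406, 532.26484725, 223.69603541]), 'eef_rot': array([-3.14041911e+00, -5.14991687e-05,  2.88875438e+00]), 'wrist_force': array([-0.03152812, -1.00317923, -0.26609665]), 'moment': array([ 0.0129257 , -0.04862179,  0.01322523]), 'finger_gap': 93.9161521711382}
scene 482.32360267436894 campos [-121.91479464 -489.90671858  786.54084437]
cell 0.74 375 348 [ 457. -154.   78.]
cell 0.45 352 328 [475. -86.  76.]
short_cell 0.78 403 310 [ 618. -124.   44.]
rack 0.74 396 326 [nan nan nan]
rack 0.46 287 303 [480. 101.  36.]
lap_base 0.93 288 310 [467.  86.  32.]
lap_base 0.55 286 301 [484. 107.  36.]
lap_top 0.89 286 302 [482. 106.  35.]
gauge 0.96 218 278 [460. 322.  12.]
beam 0.84 212 274 [469. 358.   2.]
bulb 0.53 285 305 [473. 101.  34.]
plug 0.66 277 256 [618. 263.  17.]
top 541.5302543113828 campos [ 459.09660213   58.90191444 1612.54764536]
cell 0.68 350 231 [557. -23.  76.]
cell 0.65 393 262 [ 470. -145.   78.]
cell 0.63 303 256 [486. 111.  34.]
short_cell 0.56 382 208 [ 625. -116.   62.]
rack 0.74 379 218 [ 600. -112.   19.]
rack 0.57 363 297 [367. -66.   7.]
lap_base 0.95 303 255 [489. 111.  36.]
lap_top 0.83 300 255 [489. 119.  40.]
gauge 0.87 238 266 [455. 304.  11.]
beam 0.89 239 269 [447. 300.  15.]
bulb 0.6 321 184 [697.  60.  35.]
bracket 0.51 361 297 [366. -61.   0.]
bracket 0.5 384 206 [ 631. -122.   57.]
bracket 0.4 381 218 [ 600. -117.   23.]
```

```bash
python3 - <<'E'
import cv2
a=cv2.imread("pics/scene1.png");b=cv2.imread("pics/top1.png")
cv2.imwrite("pics/s1c.png",cv2.resize(a[180:420,160:480],None,fx=2.5,fy=2.5,interpolation=3))
cv2.imwrite("pics/t1c.png",cv2.resize(b[150:350,180:440],None,fx=3,fy=3,interpolation=3))
E
```

```text
(no output)
```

View pics/s1c.png

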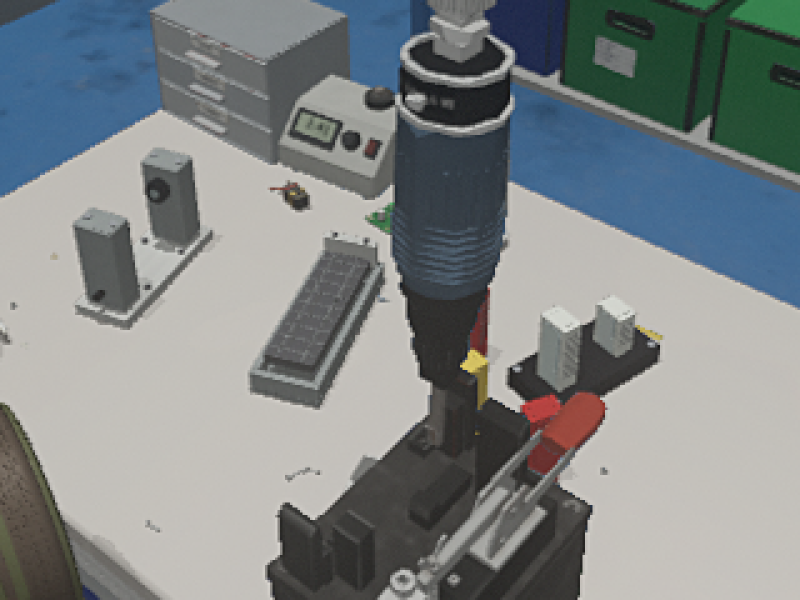

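View pics/t1c.png

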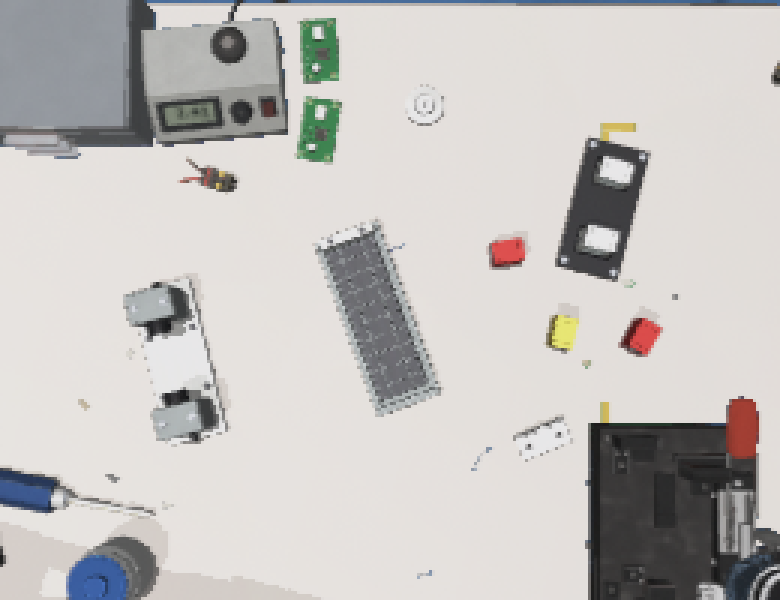

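Pictures show: the tall cell is the nearer one in the rack (scene crop 560,345; top crop 602,238); lap plate with stop bar on the far end (top crop 348,232); gauge at left (top crop 175,360). Red/yellow look-alikes lie between. Now fit geometry.

```bash
cat > fit.py <<'E'
from h import *
def rect(P):
    (c,s,a)=cv2.minAreaRect(P.astype(np.float32)); return np.round(c,1),np.round(s,1),round(a,1)
def fit(W,cen,r,zlo,zhi,lab):
    m=(np.hypot(W[...,0]-cen[0],W[...,1]-cen[1])<r)&(W[...,2]>zlo)&(W[...,2]<zhi)
    n,l,st,_=cv2.connectedComponentsWithStats(m.astype(np.uint8))
    for i in range(1,n):
        if st[i,4]<12: continue
        P=W[l==i]; q=P[:,:2]; mu=q.mean(0); e,V=np.linalg.eigh(np.cov((q-mu).T))
        d=V[:,1]*np.sign(V[0,1]); print(lab,st[i,4],"mean",np.round(P.mean(0),1),"zmed",np.round(np.median(P[:,2]),1),"sd",np.round(np.sqrt(e*12),1),"yaw",round(np.degrees(np.arctan2(d[1],d[0])),1),rect(q))
E
python3 - <<'E'
from fit import *
for n in("top","scene"):
    W=np.load(n+"1.npz")["W"]; print(n)
    fit(W,(595,-115),90,12,28,"rack")
    fit(W,(595,-115),90,74,100,"tall")
    fit(W,(595,-115),90,48,66,"short")
    fit(W,(487,110),120,29,41,"plate")
    fit(W,(487,110),130,44,56,"stop")
    fit(W,(455,304),120,96,115,"posts")
    fit(W,(455,304),120,6,18,"gbase")
    fit(W,(455,304),140,66,94,"barrel")
E
```

```text
top
rack 710 mean [ 595.7 -115.1   20.2] zmed 20.1 sd [ 68.9 132.5] yaw -14.1 (array([ 596.4, -115.9]), array([ 62.3, 130.4]), 75.8)
tall 80 mean [ 562.4 -106.8   84.7] zmed 85.0 sd [21.1 30.2] yaw 77.8 (array([ 562.5, -107.1]), array([29.5, 20.2]), 76.3)
short 75 mean [ 629.9 -123.7   59.1] zmed 59.6 sd [21.4 30.8] yaw 73.0 (array([ 629.7, -123.9]), array([29.6, 21.3]), 76.6)
plate 774 mean [486.6 104.8  35.7] zmed 35.9 sd [ 48.8 151.4] yaw 20.9 (array([488.2, 107.2]), array([156.6,  58.6]), 22.2)
stop 53 mean [566.  136.   50.2] zmed 49.7 sd [ 9.8 55.5] yaw -68.1 (array([566.1, 135. ]), array([ 9.9, 53.2]), 21.0)
posts 174 mean [496.4 314.  105.7] zmed 106.1 sd [29.9 45.5] yaw -73.7 (array([496.1, 315. ]), array([29.8, 45.4]), 14.9)
posts 172 mean [390.5 285.7 105.9] zmed 106.1 sd [29.9 44.3] yaw -71.8 (array([391.3, 286.6]), array([31.7, 43.4]), 14.4)
gbase 554 mean [443.8 295.3  12.1] zmed 12.2 sd [ 64.7 116.2] yaw 17.6 (array([443.7, 297.6]), array([161.4,  68.2]), 16.1)
barrel 13 mean [499.9 293.5  79.4] zmed 78.7 sd [ 2.1 28.6] yaw 11.6 (array([499.6, 293.5]), array([26.2,  2.
[... 1037 characters left out ...]
 ] zmed 47.9 sd [13.2 57.8] yaw -69.2 (array([563.4, 134.1]), array([17.1, 54.5]), 21.1)
posts 168 mean [491.5 311.1 102.9] zmed 103.5 sd [32.1 46.7] yaw -68.6 (array([492.7, 313. ]), array([32.9, 44.9]), 13.3)
posts 203 mean [385.7 283.1 103. ] zmed 103.7 sd [32.  46.3] yaw -71.2 (array([387.3, 286. ]), array([31.1, 44.8]), 12.0)
gbase 623 mean [437.  290.5  10.8] zmed 10.6 sd [ 59.5 153.9] yaw 14.1 (array([440.2, 300.2]), array([159.7,  62.5]), 14.6)
barrel 201 mean [483.6 303.3  81.7] zmed 82.1 sd [25.5 51.5] yaw -34.8 (array([485.2, 305.1]), array([29.4, 50.6]), 47.7)
barrel 214 mean [381.4 276.7  79.9] zmed 79.7 sd [23.4 52.1] yaw -50.5 (array([385. , 276.5]), array([38.5, 51.7]), 65.9)
```

```bash
cat >> h.py <<'E'
from scipy.spatial.transform import Rotation as Ro
def plan(target,yaw,n=1):
    s=manip.read_state(); R=Ro.from_euler("xyz",s["eef_rot"]); 
    d=R.inv().apply(np.array(target)-s["eef_pos"]); y=np.degrees(s["eef_rot"][2])
    print("t",round(s["clock"],2),"pos",np.round(s["eef_pos"],1),"rpy",np.round(np.degrees(s["eef_rot"]),2),"F",np.round(s["wrist_force"],1),"gap",round(s["finger_gap"],1))
    print("tool offset",np.round(d,1),"per row",np.round(d/n,2),"spin",round((y-yaw+180)%360-180,2))
E
python3 -c "
from h import *
plan((562.2,-106.9,224),165.9,20)"
```

```text
t 1.1 pos [137.6 532.5 224.3] rpy [180.    -0.   165.52] F [ 0.2  0.6 -0.1] gap 93.9
tool offset [-5.711e+02 -5.129e+02  2.000e-01] per row [-2.855e+01 -2.565e+01  1.000e-02] spin -0.38
```

Request:
drive_tool:
  rows:
    - {"offset":[-10,-9,0],"spin":-0.4,"jaw":70}
    - {"offset":[-20,-18,0],"spin":0,"jaw":70}
    - {"offset":[-30,-27,0],"spin":0,"jaw":70}
    - {"offset":[-30,-27,0],"spin":0,"jaw":70}
    - {"offset":[-30,-27,0],"spin":0,"jaw":70}
    - {"offset":[-30,-27,0],"spin":0,"jaw":70}
    - {"offset":[-30,-27,0],"spin":0,"jaw":70}
    - {"offset":[-30,-27,0],"spin":0,"jaw":70}
    - {"offset":[-30,-27,0],"spin":0,"jaw":70}
    - {"offset":[-30,-27,0],"spin":0,"jaw":70}
    - {"offset":[-30,-27,0],"spin":0,"jaw":70}
    - {"offset":[-30,-27,0],"spin":0,"jaw":70}
    - {"offset":[-30,-27,0],"spin":0,"jaw":70}
    - {"offset":[-30,-27,0],"spin":0,"jaw":70}
    - {"offset":[-30,-27,0],"spin":0,"jaw":70}
    - {"offset":[-30,-27,0],"spin":0,"jaw":70}
    - {"offset":[-30,-27,0],"spin":0,"jaw":70}
    - {"offset":[-20,-18,0],"spin":0,"jaw":70}
    - {"offset":[-10,-9,0],"spin":0,"jaw":70}
    - {"offset":[0,0,0],"spin":0,"jaw":70}

```text
clock: 3.1
eef_pos: [520.4, -37.9, 224.0]
eef_rot: [-3.141, -0.0, 2.894]
wrist_force: [0.4, 0.5, -0.1]
finger_gap: 69.9
```

```bash
python3 -c "
from h import *
plan((562.2,-106.9,224),165.9,10)
c=cam('scene');cv2.imwrite('pics/s2.png',c['color'])"
```

```text
t 3.1 pos [520.4 -37.9 224. ] rpy [-1.7999e+02 -3.0000e-02  1.6583e+02] F [ 0.4  0.5 -0.1] gap 69.9
tool offset [-57.5 -56.7  -0.1] per row [-5.75 -5.67 -0.01] spin -0.07
```

View pics/s2.png

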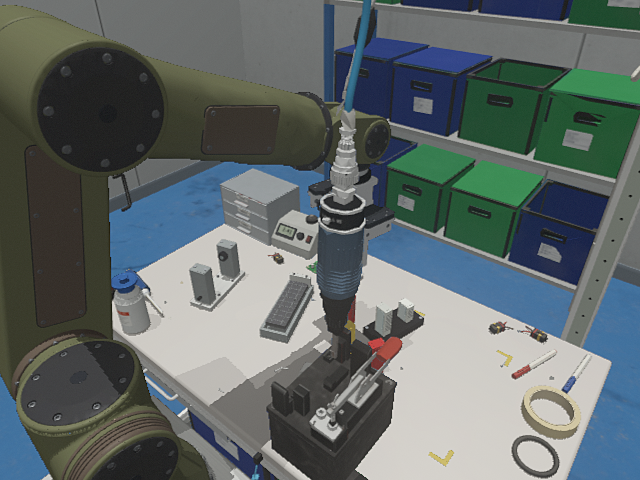

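Arm is above the bench just left of the rack, driver (340,250) standing between camera and wrist; check clearance for the last 6.6° of swing.

```bash
python3 - <<'E'
from h import *
from scipy.spatial import cKDTree
c=cam("scene");W=cloud(c)
P=W.reshape(-1,3);ok=np.isfinite(P[:,0])&(P[:,2]>240)&(P[:,0]>150)&(P[:,0]<700)&(P[:,1]>-300)&(P[:,1]<200);P=P[ok]
u,v=np.meshgrid(range(640),range(480));uv=np.c_[u.ravel(),v.ravel()][ok]
D=P[(P[:,1]<-140)]; A=P[P[:,1]>-125]
for nm,Q in(("driver",D),("arm",A)):
    for z in range(240,900,80):
        q=Q[(Q[:,2]>=z)&(Q[:,2]<z+80)]
        if len(q):print(nm,z,len(q),np.round(q.min(0)),np.round(q.max(0)))
T=cKDTree(D)
for a,dx in((0,0),(-4,20),(-6.6,50)):
    B=Ro.from_euler("z",a,degrees=True).apply(A)+[dx,0,0]
    d,i=T.query(B);k=d.argmin();print(a,d.min(),B[k],D[i[k]],uv[P[:,1]>-125][k])
E
```

```text
driver 240 323 [ 257. -211.  245.] [ 282. -181.  320.]
driver 320 1347 [ 247. -224.  320.] [ 325. -172.  400.]
driver 400 2566 [ 247. -224.  400.] [ 324. -170.  480.]
driver 480 2281 [ 247. -222.  480.] [ 311. -167.  560.]
driver 560 1054 [ 275. -205.  560.] [ 315. -173.  640.]
driver 640 1061 [ 292. -200.  640.] [ 355. -171.  715.]
arm 240 341 [ 469. -123.  240.] [556.  50. 320.]
arm 320 1357 [ 464. -125.  320.] [562.  56. 400.]
arm 400 1183 [ 344. -100.  400.] [549.  -4. 480.]
arm 480 6176 [ 150. -100.  480.] [548.  19. 560.]
arm 560 8110 [150. -75. 560.] [431.   5. 640.]
arm 640 660 [150. -66. 640.] [221. 156. 694.]
0 98.91429809738023 [288.20184573 -72.86780461 528.10400569] [ 286.21523625 -167.34011376  498.8623478 ] [270 152]
-4 81.66815526030103 [301.07021744 -92.13713248 527.03198969] [ 286.21523625 -167.34011376  498.8623478 ] [269 153]
-6.6 76.86218445996529 [ 312.68390775 -103.59947167  587.29382886] [ 297.3657683  -177.06218843  603.91848673] [258 111]
```

Request:
drive_tool:
  rows:
    - {"offset":[-10,-10,0],"spin":0,"jaw":70}
    - {"offset":[-15,-15,0],"spin":0,"jaw":70}
    - {"offset":[-15,-15,0],"spin":0,"jaw":70}
    - {"offset":[-12,-12,10],"spin":0,"jaw":70}
    - {"offset":[-5.5,-4.7,20],"spin":0,"jaw":70}
    - {"offset":[0,0,25],"spin":0,"jaw":70}
    - {"offset":[0,0,25],"spin":0,"jaw":70}
    - {"offset":[0,0,20],"spin":0,"jaw":70}
    - {"offset":[0,0,10],"spin":0,"jaw":70}
    - {"offset":[0,0,0],"spin":0,"jaw":70}
    - {"offset":[0,0,0],"spin":0,"jaw":70}

```text
clock: 4.3
eef_pos: [562.9, -105.9, 115.2]
eef_rot: [-3.142, 0.001, 2.896]
wrist_force: [0.3, -0.2, -0.1]
finger_gap: 69.9
```

```bash
python3 - <<'E'
from fit import *
plan((562.2,-106.9,67),165.9,10)
for n in("scene","top"):
    c=cam(n);W=cloud(c);cv2.imwrite(f'pics/{n}3.png',c['color'])
    fit(W,(595,-115),90,74,88,"tall "+n)
    u,v=proj(c,(562,-107,100)).astype(int); print(u,v)
    if n=="scene": cv2.imwrite("pics/s3c.png",cv2.resize(c['color'][v-60:v+60,u-80:u+80],None,fx=5,fy=5,interpolation=3))
E
```

```text
t 4.3 pos [ 562.9 -105.9  115.2] rpy [-1.8000e+02  7.0000e-02  1.6594e+02] F [ 0.3 -0.2 -0.1] gap 69.9
tool offset [ 0.5 -1.2 48.2] per row [ 0.05 -0.12  4.82] spin 0.04
tall scene 140 mean [ 557.7 -109.    82. ] zmed 83.0 sd [22.8 32.6] yaw 77.0 (array([ 559.4, -108.2]), array([31.1, 22.5]), 72.3)
384 301
380 228
```

View pics/s3c.png

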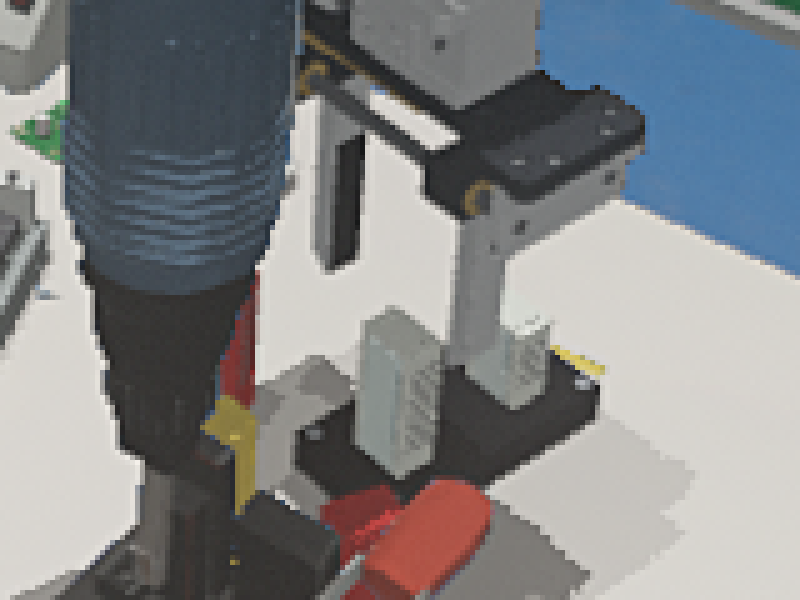

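Request:
drive_tool:
  rows:
    - {"offset":[0.5,-1.2,8],"spin":0,"jaw":60}
    - {"offset":[0,0,8],"spin":0,"jaw":60}
    - {"offset":[0,0,8],"spin":0,"jaw":60}
    - {"offset":[0,0,8],"spin":0,"jaw":50}
    - {"offset":[0,0,8],"spin":0,"jaw":50}
    - {"offset":[0,0,8.2],"spin":0,"jaw":45}
    - {"offset":[0,0,0],"spin":0,"jaw":40}
    - {"offset":[0,0,0],"spin":0,"jaw":38}
    - {"offset":[0,0,0],"spin":0,"jaw":36}
  force: 15

```text
clock: 5.3
eef_pos: [561.9, -106.9, 66.4]
eef_rot: [3.142, 0.001, 2.896]
wrist_force: [-0.4, -0.0, 0.6]
finger_gap: 36.6
```

```bash
python3 -c "
from h import *
plan((562.2,-106.9,67),165.9,10)"
```

```text
t 5.3 pos [ 561.9 -106.9   66.4] rpy [1.8000e+02 4.0000e-02 1.6591e+02] F [-0.4 -0.   0.6] gap 36.6
tool offset [-0.3  0.1 -0.6] per row [-0.03  0.01 -0.06] spin 0.01
```

Request:
drive_tool:
  rows:
    - {"offset":[0,0,0],"spin":0,"jaw":34}
    - {"offset":[0,0,0],"spin":0,"jaw":32}
    - {"offset":[0,0,0],"spin":0,"jaw":30}
    - {"offset":[0,0,0],"spin":0,"jaw":28}
    - {"offset":[0,0,0],"spin":0,"jaw":25}
    - {"offset":[0,0,0],"spin":0,"jaw":25}
  force: 15

```text
clock: 5.9
eef_pos: [561.7, -106.9, 66.2]
eef_rot: [-3.142, 0.0, 2.896]
wrist_force: [0.7, -0.2, 2.4]
finger_gap: 30.0
```

Request:
drive_tool:
  rows:
    - {"offset":[0,0,0],"spin":0,"jaw":20}
    - {"offset":[0,0,0],"spin":0,"jaw":20}
    - {"offset":[0,0,0],"spin":0,"jaw":20}
    - {"offset":[0,0,0],"spin":0,"jaw":20}
  force: 30

```text
clock: 6.3
eef_pos: [561.7, -106.9, 66.2]
eef_rot: [-3.142, 0.0, 2.896]
wrist_force: [-0.6, 0.2, 4.8]
finger_gap: 30.1
```

```bash
python3 -c "
from h import *
plan((562.2,-106.9,67),165.9,10)"
```

```text
t 6.3 pos [ 561.7 -106.9   66.2] rpy [-1.8000e+02  2.0000e-02  1.6592e+02] F [-0.6  0.2  4.8] gap 30.1
tool offset [-0.5  0.1 -0.8] per row [-0.05  0.01 -0.08] spin 0.02
```

Request:
drive_tool:
  rows:
    - {"offset":[0,0,-3],"spin":0,"jaw":20}
    - {"offset":[0,0,-8],"spin":0,"jaw":20}
    - {"offset":[0,0,-12],"spin":0,"jaw":20}
    - {"offset":[0,0,-15],"spin":0,"jaw":20}
    - {"offset":[0,0,-15],"spin":0,"jaw":20}
    - {"offset":[0,0,-15],"spin":0,"jaw":20}
    - {"offset":[0,0,-15],"spin":0,"jaw":20}
    - {"offset":[0,0,-10],"spin":0,"jaw":20}
    - {"offset":[0,0,-7],"spin":0,"jaw":20}
    - {"offset":[0,0,0],"spin":0,"jaw":20}
    - {"offset":[0,0,0],"spin":0,"jaw":20}

```text
clock: 7.4
eef_pos: [561.5, -106.8, 165.7]
eef_rot: [3.142, -0.0, 2.896]
wrist_force: [0.1, 0.0, -0.4]
finger_gap: 29.9
```

```bash
python3 - <<'E'
from h import *
plan((428.8,82.9,166),201,15)
print(manip.read_state()["joints"])
W=np.load("top1.npz")["W"]
for lo,hi,n in(((480,-110),(540,20),"lookalikes"),):
    m=(W[...,0]>400)&(W[...,0]<545)&(W[...,1]>-100)&(W[...,1]<40);print(np.nanmax(W[m][:,2]))
E
```

```text
t 7.4 pos [ 561.5 -106.8  165.7] rpy [ 1.8000e+02 -3.0000e-02  1.6592e+02] F [ 0.1  0.  -0.4] gap 29.9
tool offset [174.9 151.7  -0.2] per row [ 1.166e+01  1.012e+01 -1.000e-02] spin -35.08
[-2.52099766e-01  4.00361265e-01  1.52644719e+00  2.02484422e-05
  1.21526869e+00 -1.57707831e+00]
87.3611047150471
```

Request:
drive_tool:
  rows:
    - {"offset":[4,4,-5],"spin":0,"jaw":20}
    - {"offset":[10,8,-5],"spin":0,"jaw":20}
    - {"offset":[15,13,-5],"spin":0,"jaw":20}
    - {"offset":[18,15.5,0],"spin":0,"jaw":20}
    - {"offset":[18,15.5,0],"spin":0,"jaw":20}
    - {"offset":[18,15.5,0],"spin":0,"jaw":20}
    - {"offset":[18,15.5,0],"spin":0,"jaw":20}
    - {"offset":[18,15.5,0],"spin":0,"jaw":20}
    - {"offset":[18,15.5,0],"spin":0,"jaw":20}
    - {"offset":[15,13,5],"spin":0,"jaw":20}
    - {"offset":[12,10.2,5],"spin":0,"jaw":20}
    - {"offset":[7,6,5],"spin":0,"jaw":20}
    - {"offset":[3.9,4,0],"spin":-3.1,"jaw":20}
    - {"offset":[0,0,0],"spin":-6,"jaw":20}
    - {"offset":[0,0,0],"spin":-6,"jaw":20}
    - {"offset":[0,0,0],"spin":-6,"jaw":20}
    - {"offset":[0,0,0],"spin":-6,"jaw":20}
    - {"offset":[0,0,0],"spin":-5,"jaw":20}
    - {"offset":[0,0,0],"spin":-3,"jaw":20}
    - {"offset":[0,0,0],"spin":0,"jaw":20}

```text
clock: 9.4
eef_pos: [428.6, 82.4, 166.0]
eef_rot: [-3.142, 0.0, -2.774]
wrist_force: [0.1, -0.8, 0.2]
finger_gap: 29.8
```

```bash
python3 - <<'E'
from h import *
plan((428.8,82.9,105),201,10)
for n in("scene","top"):
    c=cam(n);W=cloud(c);np.savez(f"{n}4.npz",W=W)
    u,v=proj(c,(440,83,120)).astype(int); print(u,v)
    if n=="scene": cv2.imwrite("pics/s4c.png",cv2.resize(c['color'][v-75:v+75,u-100:u+100],None,fx=4,fy=4,interpolation=3))
E
```

```text
t 9.4 pos [428.6  82.4 166. ] rpy [-180.      0.   -158.94] F [ 0.1 -0.8  0.2] gap 29.8
tool offset [-0.4  0.4 61. ] per row [-0.04  0.04  6.1 ] spin 0.06
278 286
311 272
```

View pics/s4c.png

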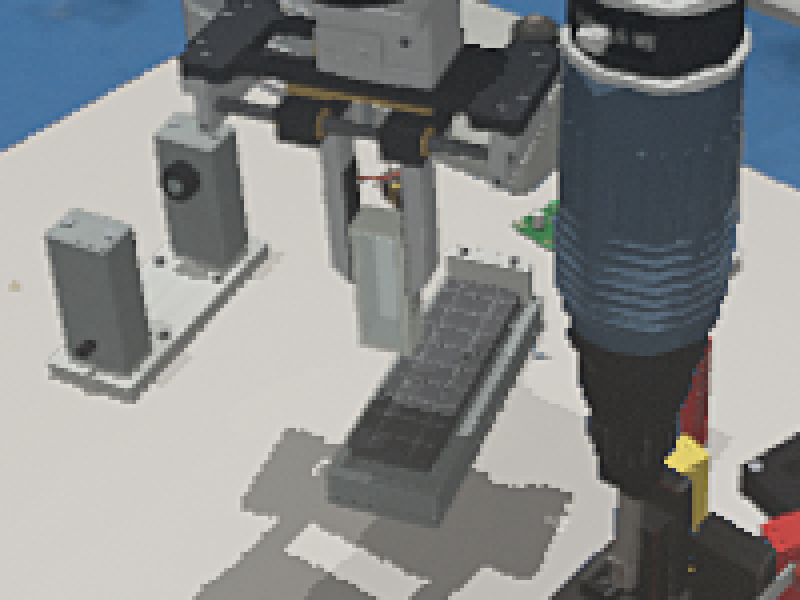

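Cell hangs upright in the fingers over the open end of the plate (foot at ~(390,348) in the crop). Descend to just above the plate.

Request:
drive_tool:
  rows:
    - {"offset":[-0.4,0.4,6],"spin":0,"jaw":20}
    - {"offset":[0,0,12],"spin":0,"jaw":20}
    - {"offset":[0,0,14],"spin":0,"jaw":20}
    - {"offset":[0,0,14],"spin":0,"jaw":20}
    - {"offset":[0,0,10],"spin":0,"jaw":20}
    - {"offset":[0,0,6],"spin":0,"jaw":20}
    - {"offset":[0,0,2.5],"spin":0,"jaw":20}
    - {"offset":[0,0,0],"spin":0,"jaw":20}
    - {"offset":[0,0,0],"spin":0,"jaw":20}

```text
clock: 10.4
eef_pos: [429.3, 82.9, 101.9]
eef_rot: [-3.141, 0.001, -2.775]
wrist_force: [-0.4, 0.4, -0.7]
finger_gap: 30.1
```

```bash
python3 - <<'E'
from h import *
plan((428.8,82.9,92.2),201,10)
W=np.load("scene4.npz")["W"].reshape(-1,3); a=np.radians(21)
d=W-[428.6,82.4,0]; lx=d[:,0]*np.cos(a)+d[:,1]*np.sin(a); ly=-d[:,0]*np.sin(a)+d[:,1]*np.cos(a)
for z0,z1 in((106,118),(118,130),(130,142)):
    m=(W[:,2]>z0)&(W[:,2]<z1)&(abs(ly)<11)&(lx>-20)&(lx<0)
    print(z0,m.sum(),np.median(lx[m]),np.std(lx[m]))
m=(W[:,2]>80)&(abs(ly)<12)&(lx>-20)&(lx<-5);print("foot z",np.sort(W[m][:,2])[:8])
m=(W[:,2]>106)&(W[:,2]<140)&(lx>-9)&(lx<9)&(abs(ly)<25);print("side ly",np.median(ly[m]))
c=cam("scene");W=cloud(c).reshape(-1,3); c0=np.load("scene1.npz")
E
```

```text
t 10.4 pos [429.3  82.9 101.9] rpy [-1.7999e+02  3.0000e-02 -1.5898e+02] F [-0.4  0.4 -0.7] gap 30.1
tool offset [0.4 0.2 9.7] per row [0.04 0.02 0.97] spin 0.02
106 40 -10.336065812319777 1.0355207376938933
118 41 -10.077477779069993 1.1165565978948915
130 41 -10.192318212771864 1.478760740901414
foot z [103.37378304 103.7724884  104.3244279  105.48243946 105.4976203
 105.66101263 105.86704471 105.87610198]
side ly -13.151805510543435
```

Request:
drive_tool:
  rows:
    - {"offset":[0,0,1.5],"spin":0,"jaw":20}
    - {"offset":[0,0,1.5],"spin":0,"jaw":20}
    - {"offset":[0,0,1.5],"spin":0,"jaw":20}
    - {"offset":[0,0,1.5],"spin":0,"jaw":20}
    - {"offset":[0,0,1.5],"spin":0,"jaw":20}
    - {"offset":[0,0,0],"spin":0,"jaw":20}
    - {"offset":[0,0,0],"spin":0,"jaw":20}

```text
clock: 11.15
eef_pos: [429.1, 82.9, 94.1]
eef_rot: [-3.142, 0.0, -2.775]
wrist_force: [-0.5, 0.1, 2.3]
finger_gap: 29.6
```

```bash
python3 - <<'E'
from h import *
plan((428.8,82.9,92.2),201,10)
E
```

```text
t 11.15 pos [429.1  82.9  94.1] rpy [-1.8000e+02  1.0000e-02 -1.5898e+02] F [-0.5  0.1  2.3] gap 29.6
tool offset [0.3 0.1 1.9] per row [0.03 0.01 0.19] spin 0.02
```

Request:
drive_tool:
  rows:
    - {"offset":[0,0,1],"spin":0,"jaw":20}
    - {"offset":[0,0,0.9],"spin":0,"jaw":20}
    - {"offset":[0,0,0],"spin":0,"jaw":20}
    - {"offset":[0,0,0],"spin":0,"jaw":20}

```text
clock: 11.55
eef_pos: [429.1, 82.9, 92.2]
eef_rot: [-3.142, 0.0, -2.775]
wrist_force: [-0.7, 1.2, 4.1]
finger_gap: 29.9
```

Request:
drive_tool:
  rows:
    - {"offset":[-1,0,0],"spin":0,"jaw":20}
    - {"offset":[-2,0,0],"spin":0,"jaw":20}
    - {"offset":[-3,0,0],"spin":0,"jaw":20}
    - {"offset":[-4,0,0],"spin":0,"jaw":20}
    - {"offset":[-4,0,0],"spin":0,"jaw":20}
    - {"offset":[-4,0,0],"spin":0,"jaw":20}

```text
clock: 12.15
eef_pos: [446.2, 89.4, 92.1]
eef_rot: [-3.142, 0.0, -2.775]
wrist_force: [-2.2, -0.9, 3.4]
finger_gap: 29.6
```

Request:
drive_tool:
  rows:
    - {"offset":[-4,0,0],"spin":0,"jaw":20}
    - {"offset":[-4,0,0],"spin":0,"jaw":20}
    - {"offset":[-4,0,0],"spin":0,"jaw":20}
    - {"offset":[-4,0,0],"spin":0,"jaw":20}
    - {"offset":[-4,0,0],"spin":0,"jaw":20}
    - {"offset":[-4,0,0],"spin":0,"jaw":20}
    - {"offset":[-4,0,0],"spin":0,"jaw":20}
    - {"offset":[-4,0,0],"spin":0,"jaw":20}
    - {"offset":[-4,0,0],"spin":0,"jaw":20}
    - {"offset":[-4,0,0],"spin":0,"jaw":20}

```text
clock: 13.15
eef_pos: [483.5, 103.8, 92.2]
eef_rot: [-3.142, -0.0, -2.775]
wrist_force: [-2.7, -0.6, 3.9]
finger_gap: 29.6
```

Request:
drive_tool:
  rows:
    - {"offset":[-4,0,0],"spin":0,"jaw":20}
    - {"offset":[-4,0,0],"spin":0,"jaw":20}
    - {"offset":[-4,0,0],"spin":0,"jaw":20}
    - {"offset":[-4,0,0],"spin":0,"jaw":20}
    - {"offset":[-4,0,0],"spin":0,"jaw":20}
    - {"offset":[-4,0,0],"spin":0,"jaw":20}
    - {"offset":[-4,0,0],"spin":0,"jaw":20}
    - {"offset":[-4,0,0],"spin":0,"jaw":20}
    - {"offset":[-4,0,0],"spin":0,"jaw":20}
    - {"offset":[-4,0,0],"spin":0,"jaw":20}

```text
clock: 14.15
eef_pos: [520.8, 118.1, 92.2]
eef_rot: [-3.142, -0.0, -2.775]
wrist_force: [-2.3, -0.8, 3.8]
finger_gap: 29.7
```

```bash
python3 - <<'E'
from h import *
plan((544.6,127.3,92.2),201,6)
E
```

```text
t 14.15 pos [520.8 118.1  92.2] rpy [-180.     -0.   -158.98] F [-2.3 -0.8  3.8] gap 29.7
tool offset [-25.5   0.   -0. ] per row [-4.25  0.01 -0.01] spin 0.02
```

Steady. Finish the last 25 mm, then lift straight up.

Request:
drive_tool:
  rows:
    - {"offset":[-4,0,0],"spin":0,"jaw":20}
    - {"offset":[-4,0,0],"spin":0,"jaw":20}
    - {"offset":[-4,0,0],"spin":0,"jaw":20}
    - {"offset":[-4,0,0],"spin":0,"jaw":20}
    - {"offset":[-4,0,0],"spin":0,"jaw":20}
    - {"offset":[-3,0,0],"spin":0,"jaw":20}
    - {"offset":[-2,0,0],"spin":0,"jaw":20}
    - {"offset":[-0.5,0,0],"spin":0,"jaw":20}
    - {"offset":[0,0,0],"spin":0,"jaw":20}

```text
clock: 15.05
eef_pos: [544.4, 127.2, 92.2]
eef_rot: [3.142, 0.0, -2.775]
wrist_force: [-2.3, -0.3, 3.9]
finger_gap: 30.1
```

Request:
drive_tool:
  rows:
    - {"offset":[0,0,-3],"spin":0,"jaw":20}
    - {"offset":[0,0,-6],"spin":0,"jaw":20}
    - {"offset":[0,0,-10],"spin":0,"jaw":20}
    - {"offset":[0,0,-15],"spin":0,"jaw":20}
    - {"offset":[0,0,-20],"spin":0,"jaw":20}
    - {"offset":[0,0,-20],"spin":0,"jaw":20}
    - {"offset":[0,0,-20],"spin":0,"jaw":20}
    - {"offset":[0,0,-15],"spin":0,"jaw":20}
    - {"offset":[0,0,-10],"spin":0,"jaw":20}
    - {"offset":[0,0,-4],"spin":0,"jaw":20}
    - {"offset":[0,0,0],"spin":0,"jaw":20}

```text
clock: 16.15
eef_pos: [544.3, 127.2, 215.4]
eef_rot: [-3.142, 0.0, -2.775]
wrist_force: [-0.2, -0.6, -1.1]
finger_gap: 29.6
```

```bash
python3 - <<'E'
from h import *
plan((443.5,300.2,215),195,15)
E
```

```text
t 16.15 pos [544.3 127.2 215.4] rpy [-1.8000e+02  2.0000e-02 -1.5898e+02] F [-0.2 -0.6 -1.1] gap 29.6
tool offset [ 32.1 197.7   0.4] per row [ 2.14 13.18  0.02] spin 6.02
```

Request:
drive_tool:
  rows:
    - {"offset":[1,6,0],"spin":0,"jaw":20}
    - {"offset":[2,12,0],"spin":0,"jaw":20}
    - {"offset":[3,18,0],"spin":0,"jaw":20}
    - {"offset":[3,20,0],"spin":0,"jaw":20}
    - {"offset":[3,20,0],"spin":0,"jaw":20}
    - {"offset":[3,20,0],"spin":0,"jaw":20}
    - {"offset":[4,20,0],"spin":0,"jaw":20}
    - {"offset":[4,20,0],"spin":0,"jaw":20}
    - {"offset":[3,20,0],"spin":0,"jaw":20}
    - {"offset":[3,18,0],"spin":0,"jaw":20}
    - {"offset":[2,12,0],"spin":0,"jaw":20}
    - {"offset":[1,8,0],"spin":0,"jaw":20}
    - {"offset":[0.1,3.7,0],"spin":2,"jaw":20}
    - {"offset":[0,0,0],"spin":3,"jaw":20}
    - {"offset":[0,0,0],"spin":1,"jaw":20}
    - {"offset":[0,0,0],"spin":0,"jaw":20}

```text
clock: 17.75
eef_pos: [443.5, 300.1, 215.0]
eef_rot: [-3.141, -0.0, -2.879]
wrist_force: [0.3, -1.2, -0.7]
finger_gap: 29.8
```

```bash
python3 - <<'E'
from h import *
plan((443.6,300.3,100.2),195,10)
W=np.load("top1.npz")["W"]
# post geometry in gauge frame: inner/outer edges of tops
for yaw in(14.5,15,15.5):
    a=np.radians(yaw); d=W-[443.6,300.3,0]; lx=d[...,0]*np.cos(a)+d[...,1]*np.sin(a); ly=-d[...,0]*np.sin(a)+d[...,1]*np.cos(a)
    for s in(1,-1):
        m=(W[...,2]>101)&(W[...,2]<112)&(s*lx>20)&(s*lx<90)&(abs(ly)<50); print(yaw,s,"x",np.round([lx[m].mean(),lx[m].min(),lx[m].max()],1),"y",np.round([ly[m].mean(),ly[m].min(),ly[m].max()],1))
        m=(W[...,2]>86)&(W[...,2]<95)&(s*lx>20)&(s*lx<42)&(abs(ly)<16); print("   barrel y",round(np.mean(ly[m]),1),"x",np.round([lx[m].min(),lx[m].max()],1))
E
```

```text
t 17.75 pos [443.5 300.1 215. ] rpy [-1.7999e+02 -1.0000e-02 -1.6497e+02] F [ 0.3 -1.2 -0.7] gap 29.8
tool offset [ -0.2   0.2 114.8] per row [-0.02  0.02 11.48] spin 0.03
14.5 1 x [54.8 39.5 69.4] y [  0.4 -21.6  22.1]
   barrel y 0.7 x [27.4 40.2]
14.5 -1 x [-55.1 -69.9 -40.2] y [ -0.8 -21.9  21.6]
   barrel y 0.5 x [-40.2 -28.6]
15 1 x [54.8 39.6 69.4] y [ -0.1 -22.1  21.7]
   barrel y 0.8 x [27.4 40.1]
15 -1 x [-55.1 -69.8 -40.3] y [ -0.3 -21.4  22.1]
   barrel y 0.8 x [-40.1 -28.5]
15.5 1 x [54.8 39.7 69.4] y [ -0.6 -22.6  21.2]
   barrel y 0.5 x [27.4 40.1]
15.5 -1 x [-55.1 -69.7 -40.3] y [  0.2 -20.9  22.7]
   barrel y 1.0 x [-40.  -28.4]
```

Request:
drive_tool:
  rows:
    - {"offset":[-0.2,0.2,8],"spin":0,"jaw":20}
    - {"offset":[0,0,12],"spin":0,"jaw":20}
    - {"offset":[0,0,10],"spin":0,"jaw":20}
    - {"offset":[0,0,7],"spin":0,"jaw":20}
    - {"offset":[0,0,3],"spin":0,"jaw":20}
    - {"offset":[0,0,0],"spin":0,"jaw":20}
    - {"offset":[0,0,0],"spin":0,"jaw":20}
    - {"offset":[0,0,0],"spin":0,"jaw":20}

```text
clock: 18.55
eef_pos: [443.7, 300.5, 175.6]
eef_rot: [3.141, 0.001, -2.88]
wrist_force: [0.3, -0.3, -0.5]
finger_gap: 29.8
```

```bash
python3 - <<'E'
from h import *
plan((443.6,300.3,100.2),195,10)
c=cam("scene");W=cloud(c);np.savez("scene5.npz",W=W)
a=np.radians(15.1); d=W-[443.6,300.3,0]; lx=d[...,0]*np.cos(a)+d[...,1]*np.sin(a); ly=-d[...,0]*np.sin(a)+d[...,1]*np.cos(a);z=W[...,2]
def st(v): return np.round(np.percentile(v,[2,50,98]),1) if v.size else None
for s in(1,-1):
    m=(z>101)&(z<107)&(s*lx>33)&(s*lx<80)&(abs(ly)<35);print("post",s,m.sum(),"z",st(z[m]),"x",st(lx[m]),"y",st(ly[m]))
    m=(z>60)&(z<95)&(ly<-15)&(ly>-32)&(s*lx>45)&(s*lx<65);print(" -y face y",st(ly[m]))
    m=(z>30)&(z<95)&(abs(ly)<14)&(lx*s>30)&(lx*s<85);print(" -x face x",st(lx[m]))
m=(z>118)&(z<170)&(abs(ly)<20)&(lx>-16)&(lx<-5);print("cell -x face",m.sum(),"x",st(lx[m]),"y",st(ly[m]),"corr z",np.polyfit(z[m],lx[m],1), "yaw", np.polyfit(ly[m],lx[m],1))
m=(z>118)&(z<140)&(ly<-10)&(ly>-22)&(abs(lx)<8);print("cell -y face",m.sum(),st(ly[m]))
m=(z>105)&(z<130)&(abs(ly)<11)&(lx>-14)&(lx<-5);print("foot",np.sort(z[m])[:12])
ps=[proj(c,(443.6+x*np.cos(a)-y*np.sin(a),300.3+x*np.sin(a)+y*np.cos(a),zz)) for x in(-10,10) for y in(-15,15) for zz in(112.4,192.4)]
u,v=np.mean(ps,0).astype(int);im=c["color"].copy()
k=4;cr=cv2.resize(im[v-75:v+75,u-100:u+100],None,fx=k,fy=k,interpolation=3)
L=lambda x,y,zz:tuple(((proj(c,(443.6+x*np.cos(a)-y*np.sin(a),300.3+x*np.sin(a)+y*np.cos(a),zz))-[u-100,v-75]+.5)*k).astype(int).tolist())
def box(x0,x1,y0,y1,z0,z1,col):
    for A,B in [((x0,y0,z1),(x1,y0,z1)),((x0,y0,z0),(x1,y0,z0)),((x0,y0,z0),(x0,y0,z1)),((x0,y0,z1),(x0,y1,z1)),((x0,y0,z0),(x0,y1,z0)),((x0,y1,z0),(x0,y1,z1)),((x1,y0,z0),(x1,y0,z1)),((x0,y1,z1),(x1,y1,z1)),((x1,y0,z1),(x1,y1,z1))]: cv2.line(cr,L(*A),L(*B),col,1)
zt=manip.read_state()["eef_pos"][2]-61.2
box(-10,10,-15,15,zt,zt+80,(0,0,255)); box(-70,-40,-22,22,12,106,(0,255,0)); box(40,70,-22,22,12,106,(0,255,0))
cv2.imwrite("pics/s5c.png",cr)
E
```

```text
t 18.55 pos [443.7 300.5 175.6] rpy [ 1.7999e+02  4.0000e-02 -1.6499e+02] F [ 0.3 -0.3 -0.5] gap 29.8
tool offset [ 0.3 -0.2 75.4] per row [ 0.03 -0.02  7.54] spin 0.01
post 1 118 z [101.5 103.9 106.5] x [36.9 51.5 66.8] y [-21.4  -3.9  17.9]
 -y face y [-22.4 -20.6 -18.5]
 -x face x [31.1 38.1 40.9]
post -1 151 z [101.5 104.6 106.8] x [-72.  -59.9 -44.3] y [-21.   -0.2  22.9]
 -y face y [-21.4 -19.6 -18.1]
 -x face x [-79.2 -71.6 -69.2]
cell -x face 219 x [-12.7  -9.9  -5.9] y [-17.4  -1.2  16.1] corr z [-0.01295299 -7.993812  ] yaw [-9.57230736e-03 -9.87462016e+00]
cell -y face 34 [-15.4 -13.8 -11.5]
foot [111.5232853  113.03930983 113.16166007 113.7496887  114.08331896
 114.54358145 114.97585429 115.27548569 115.5156255  117.46270322
 118.16968358 118.24689868]
```

View pics/s5c.png

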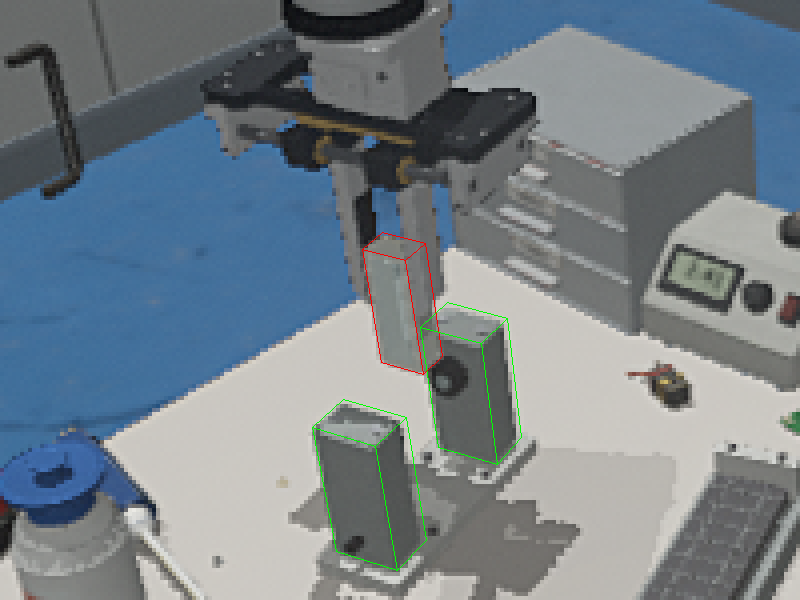

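```bash
cat > al.py <<'E'
from h import *
from scipy.ndimage import map_coordinates
def align(c,name,edges,cen,yaw):
    g=cv2.GaussianBlur(c["color"].astype(np.float32),(0,0),0.7)
    gx=np.stack([cv2.Sobel(g[...,i],cv2.CV_32F,1,0) for i in range(3)]);gy=np.stack([cv2.Sobel(g[...,i],cv2.CV_32F,0,1) for i in range(3)])
    a=np.radians(yaw);w=lambda p:(cen[0]+p[0]*np.cos(a)-p[1]*np.sin(a),cen[1]+p[0]*np.sin(a)+p[1]*np.cos(a),p[2])
    pts=[];nr=[]
    for A,B in edges:
        p,q=proj(c,w(A)),proj(c,w(B));t=np.linspace(.08,.92,30)[:,None];pts.append(p+(q-p)*t)
        e=(q-p)/np.linalg.norm(q-p);nr.append(np.repeat([[-e[1],e[0]]],30,0))
    P=np.vstack(pts);N=np.vstack(nr);best=[]
    for dx in np.arange(-3,3.01,.1):
        for dy in np.arange(-3,3.01,.1):
            cc=[P[:,1]+dy,P[:,0]+dx]
            s=sum(np.abs(map_coordinates(gx[i],cc,order=1)*N[:,0]+map_coordinates(gy[i],cc,order=1)*N[:,1]) for i in range(3))
            best.append((np.sqrt(s).mean(),dx,dy))
    b=np.array(sorted(best)[::-1][:15]);m=b[:,1:].mean(0)
    # world-horizontal shift equal to the pixel shift, and (for z) separately
    p0=np.array(w((np.mean([(A[i]+B[i])/2 for A,B in edges]) for i in range(3)) if 0 else tuple(np.mean([(A[i]+B[i])/2 for A,B in edges]) for i in range(3))))
    ex=np.array([np.cos(a),np.sin(a),0]);ey=np.array([-np.sin(a),np.cos(a),0]);f=proj(c,p0)
    J=np.c_[proj(c,p0+ex)-f,proj(c,p0+ey)-f];jz=proj(c,p0+[0,0,1])-f
    print(name,"px",np.round(m,2),"score",round(b[0,0],2),"=> local xy mm",np.round(np.linalg.solve(J,m),2),"per mm z up acts as xy",np.round(np.linalg.solve(J,jz),2))
    return m
def post(x0,x1,z0=20,z1=106):
    y0,y1=-22,22
    return [((x0,y0,z1),(x1,y0,z1)),((x0,y0,z1),(x0,y1,z1)),((x0,y1,z1),(x1,y1,z1)),((x1,y0,z1),(x1,y1,z1)),((x0,y0,z0),(x0,y0,z1)),((x0,y1,z0),(x0,y1,z1)),((x1,y0,z0),(x1,y0,z1))]
def cellE(z):
    x,y=10,15
    return [((-x,-y,z),(-x,y,z)),((-x,-y,z),(x,-y,z)),((-x,y,z),(-x,y,z+80)),((-x,-y,z),(-x,-y,z+80)),((x,-y,z),(x,-y,z+40)),((-x,-y,z+80),(-x,y,z+80))]
E
python3 - <<'E'
from al import *
s=manip.read_state();c=cam("scene")
align(c,"near",post(-70,-40),(443.6,300.3),15.1)
align(c,"far",post(40,70),(443.6,300.3),15.1)
z=s["eef_pos"][2]-61.2
align(c,"cell",cellE(z),s["eef_pos"][:2],15)
E=cellE(z);align(c,"cell foot",E[:2],s["eef_pos"][:2],15)
align(c,"cell vert",E[2:5],s["eef_pos"][:2],15)
E
```

```text
near px [-0.59  1.05] score 22.03 => local xy mm [-3.82 -1.07] per mm z up acts as xy [1.   0.88]
far px [-0.57  1.08] score 18.88 => local xy mm [-4.53 -1.26] per mm z up acts as xy [1.15 0.88]
cell px [ 0.12 -0.01] score 18.31 => local xy mm [ 0.16 -0.23] per mm z up acts as xy [1.16 0.95]
cell foot px [0.33 0.07] score 24.59 => local xy mm [ 0.07 -0.9 ] per mm z up acts as xy [1.11 0.91]
cell vert px [0.1  0.33] score 16.94 => local xy mm [-1.07 -1.01] per mm z up acts as xy [1.17 0.96]
```

Overlay picture: cell box (red, from the robot pose) matches the cell at (400,300); posts are ~0.6–1 px off their top-camera fit, mostly along the beam axis. Clearances are ample, so lower it into the gap and re-measure there.

Request:
drive_tool:
  rows:
    - {"offset":[2,0,4],"spin":0,"jaw":20}
    - {"offset":[0,0,8],"spin":0,"jaw":20}
    - {"offset":[0,0,10],"spin":0,"jaw":20}
    - {"offset":[0,0,10],"spin":0,"jaw":20}
    - {"offset":[0,0,10],"spin":0,"jaw":20}
    - {"offset":[0,0,10],"spin":0,"jaw":20}
    - {"offset":[0,0,10],"spin":0,"jaw":20}
    - {"offset":[0,0,8],"spin":0,"jaw":20}
    - {"offset":[0,0,4],"spin":0,"jaw":20}
    - {"offset":[0,0,1.4],"spin":0,"jaw":20}
    - {"offset":[0,0,0],"spin":0,"jaw":20}
    - {"offset":[0,0,0],"spin":0,"jaw":20}
    - {"offset":[0,0,0],"spin":0,"jaw":20}

```text
clock: 19.95
eef_pos: [441.8, 300.0, 100.1]
eef_rot: [3.141, 0.001, -2.88]
wrist_force: [-1.3, -0.6, -0.4]
finger_gap: 29.8
```

```bash
python3 - <<'E'
from al import *
plan((443.6,300.3,100.2),195,10)
s=manip.read_state();c=cam("scene");W=cloud(c)
align(c,"near",post(-70,-40),(443.6,300.3),15.1)
align(c,"far",post(40,70),(443.6,300.3),15.1)
z0=s["eef_pos"][2]-61.2;E=cellE(z0)
top=[E[5],((-10,15,z0+80),(10,15,z0+80)),((10,-15,z0+80),(10,15,z0+80)),((-10,-15,z0+80),(10,-15,z0+80))]
align(c,"cell top",top+[((-10,15,z0+45),(-10,15,z0+80)),((-10,-15,z0+40),(-10,-15,z0+80))],s["eef_pos"][:2],15)
a=np.radians(15); d=W-[443.6,300.3,0]; lx=d[...,0]*np.cos(a)+d[...,1]*np.sin(a); ly=-d[...,0]*np.sin(a)+d[...,1]*np.cos(a);z=W[...,2]
st=lambda v:(v.size,np.round(np.percentile(v,[5,50,95]),1)) if v.size else None
m=(z>70)&(z<112)&(abs(ly)<11)&(lx>-20)&(lx<-5);print("cell -x face",st(lx[m]))
m=(z>114)&(z<124)&(abs(ly)<12)&(abs(lx+2)<8);print("cell top z",st(z[m]))
for sg in(1,-1):
    m=(z>101)&(z<108)&(sg*lx>42)&(sg*lx<68)&(abs(ly)<18);print("post top z",st(z[m]))
m=(z>80)&(z<110)&(ly<-22)&(ly>-36)&(abs(lx+2)<8);print("finger -y outer face",st(ly[m]))
u,v=proj(c,(442,300,85)).astype(int)
cv2.imwrite("pics/s6c.png",cv2.resize(c["color"][v-45:v+45,u-60:u+60],None,fx=6.6,fy=6.6,interpolation=3))
t=cam("top");u,v=proj(t,(442,300,85)).astype(int)
cv2.imwrite("pics/t6c.png",cv2.resize(t["color"][v-45:v+45,u-60:u+60],None,fx=6.6,fy=6.6,interpolation=3))
E
```

```text
t 19.95 pos [441.8 300.  100.1] rpy [ 1.7999e+02  4.0000e-02 -1.6498e+02] F [-1.3 -0.6 -0.4] gap 29.8
tool offset [-1.8 -0.2 -0.1] per row [-0.18 -0.02 -0.01] spin 0.02
near px [-0.54  0.84] score 20.43 => local xy mm [-3.12 -0.7 ] per mm z up acts as xy [1.   0.88]
far px [-1.57 -0.8 ] score 15.43 => local xy mm [1.38 5.53] per mm z up acts as xy [1.15 0.88]
cell top px [-0.03  0.13] score 14.12 => local xy mm [-0.48 -0.25] per mm z up acts as xy [1.11 0.92]
cell -x face (97, array([-14.8, -12.6,  -9.7]))
cell top z (31, array([115.9, 117.4, 120. ]))
post top z (44, array([102.1, 104.4, 107.1]))
post top z (104, array([102.3, 104.6, 106.5]))
finger -y outer face (27, array([-26.5, -25.3, -24. ]))
```

View pics/s6c.png

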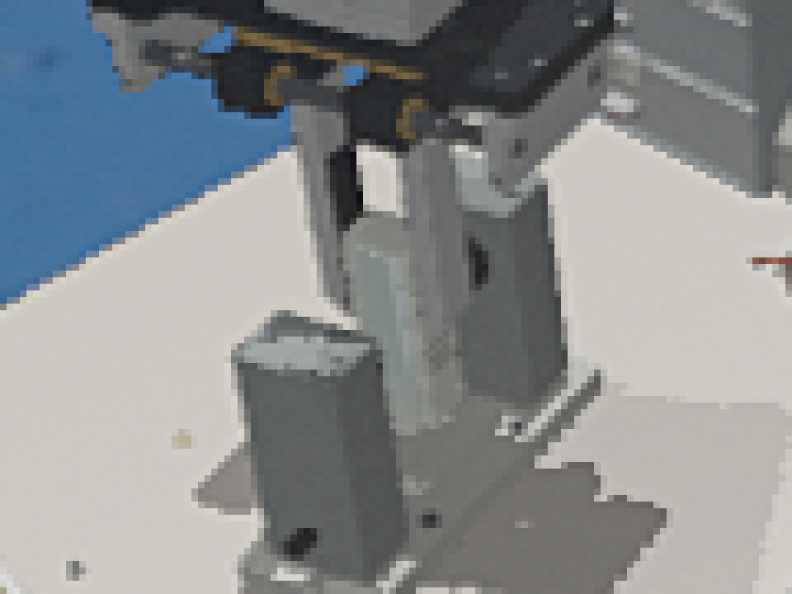

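Picture: the cell stands upright between the posts (crop 400,320), clear of both lenses. The scene-camera bias is nearly the same for cell and posts. In z it is −1.6 mm for the cell and −1.5 mm for the posts, and across the beam +2.0 mm for the finger and +1.9 mm for the posts. So the alignment is within a few tenths of a millimetre. Settle and hand in.

Request:
drive_tool:
  rows:
    - {"offset":[0,0,0],"spin":0,"jaw":20}
    - {"offset":[0,0,0],"spin":0,"jaw":20}
    - {"offset":[0,0,0],"spin":0,"jaw":20}
    - {"offset":[0,0,0],"spin":0,"jaw":20}
    - {"offset":[0,0,0],"spin":0,"jaw":20}

```text
clock: 20.55
eef_pos: [441.7, 299.9, 99.7]
eef_rot: [-3.142, 0.0, -2.879]
wrist_force: [0.8, -0.5, -1.2]
finger_gap: 30.1
```

```bash
python3 - <<'E'
from fit import *
plan((441.8,300,100.2),195,1); print(np.abs(manip.read_state()["qd"]).max())
W=cloud(cam("top")); fit(W,(595,-115),90,48,66,"short")
print(manip.sign_off())
E
```

```text
t 20.55 pos [441.7 299.9  99.7] rpy [-180.      0.   -164.98] F [ 0.8 -0.5 -1.2] gap 30.1
tool offset [-0.1  0.1 -0.5] per row [-0.15  0.05 -0.45] spin 0.02
0.0024432435773287155
short 75 mean [ 629.6 -123.6   60.2] zmed 60.5 sd [21.6 31.1] yaw 75.1 (array([ 629.5, -123.9]), array([29.2, 21. ]), 76.5)
the job is handed in; nothing more can be done
None
```

I took the taller cell from the rack by its ribbed sides, lapped its foot along the plate, and handed the job in at 20.6 s. The cell was still held upright and still in the gap of the light gauge.

- **Stroke:** one unbroken stroke of about 124 mm, from the open end to about 7 mm short of the stop bar. Wrist force and height both put the plate about 5 mm down, and the height held within 0.1 mm.
- **Gauge:** the window centre is about 79.5 mm above the table against the beam's 80 mm. The depth readings put it within a few tenths of a millimetre across the beam, and the angle is within about 0.1°. No contact force showed on the wrist.
- **Other parts:** the short cell is still standing where it was. I did not re-measure the look-alikes and loose parts, but nothing went near them.

**Checks that disagreed:**
- **Along the beam:** the two cameras differ by up to 3–4 mm, so I moved the cell 2 mm to split the difference. There is about 17 mm of clearance on each side.
- **Across the beam:** at the higher pose above the gauge, edge matching and depth disagreed by about 1 mm either way. Down in the gap, the depth readings agreed to about 0.1 mm. The edge match on the far post was unusable there because the gripper partly hid it.

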